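Draw a charge of large grinding cylinders for the glaze mill

TASK

Draw the mill's charge of large grinding cylinders from the two-lane dispenser: slide the shutter's black grip to the robot's left, fully home on its end stop, so that the large lane runs down to the gate. Then take the dipper by its handle, hold it up under the mouth and push the paddle back with it, as you would a glass at an ice dispenser, until all three large cylinders have dropped in; the small ones stay in the dispenser and nothing may land on the table. Let the gate swing shut and set the dipper down upright on the pan of the bench scale, without disturbing the things standing about.

Things in the scene. Friction and masses are not known exactly. Their poses are not given: they have to be found in the camera images.
- dispenser: Fixed dispenser: open steel trough on a grey four-legged stand, falling 30 degrees toward the robot. Origin on the table below the middle of its lip; x away from the robot (up the slope), y to its left, z up. Lip at x 0, z 185; walls 36 high, at y -39 and +34, reach 23 out past the lip. A divider at y 0 parts the large lane (right, 37 wide) from the small lane (left). Legs only beyond x 65.
- shutter (a joint): Sliding shutter, m along the dispenser's +y (left). Its 76 mm blade shuts both lanes at 0 (start within 0.006). At the left end stop, +0.044, the right (large) lane is open and the left shut; at the right stop, -0.036, the reverse. Needs about 2 N, stays where left. Freed large cylinders slide down and wait at the gate.
- shutter_grip (a point): In the middle of the shutter's upright black grip, 13 mm below its top: grip 18 wide (dispenser y), 26 deep (x), 43 tall above its carriage. At shutter 0 it is at x 73, y 0, z 322 in the dispenser's frame. It slides on two rods in a grey guide frame (y -121 to +113) whose ends reach z 290 to 304; nothing is beside the grip above that.
- gate (a joint): Rocker gate, rad: 0 shut, 0.66 fully open at its stop. One piece: gate plate across both lanes, pivot on the trough's cheeks at x -16, z 189 (dispenser frame), paddle hanging below the mouth. Pushing the paddle to +x lifts the gate plate; large cylinders pass from about 0.5 on. It falls shut by itself; 1 to 2 N at the paddle opens it.
- paddle (a point): Middle of the paddle, a steel plate 96 wide (y), 36 high. At rest x -35, y -4, z 119 in the dispenser's frame (upper edge z 136, lower 97); fully open x +11. A dipper moved along +x, handle toward -x, underside 60 to 70 above the table, centre at y about -12, meets it with its far wall, rim clear below the lip; with its centre at x about -57 the gate is fully open. Cylinders drop at y -41 to 0.
- dipper: Loose aluminium dipper, about 0.2 kg: round pan 80 high, 122 over the rim, 100 at the foot, floor 4. Origin at the centre of its underside, z up. A straight wooden handle points to its -x: 16 wide (y), 24 high (z 48 to 72), from the wall at x -60 to x -166. Take it from above, fingers on its two sides, near x -105. Starts on the table at the left, handle roughly toward the robot.
- large_1: Large white porcelain grinding cylinder, 34 diameter, 40 long with domed ends, about 75 g, lying along the right lane next to the shutter. Origin at its centre.
- large_2: The same, second in the right lane.
- large_3: The same, third in the right lane.
- small_1: Small white porcelain grinding cylinder, 26 diameter, 30 long with domed ends, lying along the left lane next to the shutter. Origin at its centre. Stays in the dispenser.
- small_2: The same, second in the left lane.
- small_3: The same, third in the left lane.
- small_4: The same, fourth in the left lane.
- scale_pan (a point): Centre of the top of the bench scale's steel pan, 50 above the table; pan 170 (x) by 180 (y), flat and fixed. The scale's grey housing with its dark slanted display stands below the pan's near edge (its -x), no higher than the pan.
- glaze_jar: Bystander: glass jar with screw lid, 62 across, 86 high.
- slip_pot: Bystander: small glazed pot, 70 across, 69 high.
- plaque_cutter: Bystander: scalloped sheet-metal cutter with a wooden handle, 129 across, 65 high.
- masking_tape: Bystander: roll of tape lying flat, 100 across, 25 high.
- wood_rib: Bystander: flat wooden kidney, 104 by 50, 10 thick.

How it is judged:
On the way, in this order (a step that is already met when the one before it is completed fails the run):
1. the shutter is fully home on its left end stop (value of joint shutter above 0.041 m), for 0.2 s.
2. the dipper, held up by the gripper, has pushed the paddle back and opened the gate (value of joint gate above 0.3 rad and contact force between the fingers and dipper above 1 N and contact force between dipper and dispenser above 0.1 N and height (world z) of dipper above 0.02 m), for 0.1 s.
3. all three large cylinders lie in the dipper while it is still held up (horizontal distance between each of large_1, large_2, large_3 and dipper below 0.055 m and z of large_1 in the frame of dipper between 0.005 and 0.08 m and z of large_2 in the frame of dipper between 0.005 and 0.08 m and z of large_3 in the frame of dipper between 0.005 and 0.08 m and contact force between the fingers and dipper above 1 N and height (world z) of dipper above 0.02 m), for 0.2 s.
At the end, for the whole second after the job is handed in: Dipper released, upright (0.08 rad) and still on the scale pan, centre within 40 mm of the pan's, holding all three large cylinders; shutter within 3 mm of its left stop, gate shut (under 0.08 rad), all small cylinders still behind the shutter (horizontal distance between each of large_1, large_2, large_3 and dipper below 0.055 m and z of large_1 in the frame of dipper between 0.005 and 0.08 m and z of large_2 in the frame of dipper between 0.005 and 0.08 m and z of large_3 in the frame of dipper between 0.005 and 0.08 m and x of each of small_1, small_2, small_3, small_4 in the frame of dispenser above 0.098 m and value of joint shutter above 0.041 m and value of joint gate below 0.08 rad and horizontal distance between dipper and scale_pan below 0.04 m and z of dipper in the frame of scale_pan between -0.004 and 0.004 m and angle between dipper's own z axis and vertical below 0.08 rad and linear speed of dipper below 0.02 m/s); the robot touches nothing.
It fails at once if a small cylinder is let past the shutter (x of any of small_1, small_2, small_3, small_4 in the frame of dispenser below 0.09 m).
It fails at once if a large cylinder lands outside the dipper ((height (world z) of large_1 below 0.1 m and horizontal distance between large_1 and dipper above 0.08 m) or (height (world z) of large_2 below 0.1 m and horizontal distance between large_2 and dipper above 0.08 m) or (height (world z) of large_3 below 0.1 m and horizontal distance between large_3 and dipper above 0.08 m)).
It fails at once if the dipper is tipped over (angle between dipper's own z axis and vertical above 0.7 rad).
It fails at once if a bystander is pushed more than 30 mm from its place (distance of any of glaze_jar, slip_pot, plaque_cutter, masking_tape, wood_rib from where it was at the start of the episode above 0.03 m).
It also fails if it takes over 58 s, if anything falls off the work surface, if the arm or the gripper's body presses on something with over 40 N, if the wrist force passes 120 N, or if a joint passes its speed limit or range.

ROBOT

A 7-joint arm with a two-finger parallel gripper is mounted at the origin on the work surface; the furniture and walls round the work are solid. World frame = base frame: x ahead of the robot, y to its left, z up, the work surface at z = 0. Lengths are in m, angles in rad, forces in N, time in s.
With the tool pointing down it reaches from about 0.4 to 0.85 m from the base axis. Payload 10.4 kg.
Tool frame: the origin (TCP) lies midway between the tips of the shut fingers; the grasp point (between the pads) lies 19 mm behind it (manip.tcp_to_grasp is the distance from the TCP to the grasp point, in m); z points along the fingers, y is the line along which they close (so a half turn about z gives the same grasp; the last joint's range is limited). The gripper opens to 85 mm and grips with 20 to 120 N. Pads are 22 mm wide; open, the fingers measure 114 mm over their backs; the gripper's body (76 mm by 85 mm) begins 54 mm behind the grasp point. The pads swing forward as they close: fully open they stand 13 mm farther back than shut.
Start: joints at [-1.294, 0.332, -0.065, 1.46, 0.022, 1.35, -0.088], TCP at [0.185, 0.597, 0.231] pointing down, gripper open.
Joint ranges: [-2.6, 2.6], [-0.5, 2.12], [-1.47, 1.34], [0.16, 2.42], [-1.27, 4.41], [0.06, 2.06], [-2.6, 2.6]. Speed limits (rad/s): [2.22, 2.22, 2.79, 2.79, 3.14, 3.14, 3.14].

INTERFACE

Orientations are given as a unit quaternion [x, y, z, w].
In Python, from workcell import manip gives the robot as it stands.
- The arm moves only by the shell command python3 -m jog 'ROWS' [FORCE]. ROWS is a JSON object of lists of equal length, an entry for each row: "offset": the shift along the world's x, y, z in m, a list of three; "yaw": the turn about the world's z in degrees; "jaw": the closure, from 0 (fully open) to 1 (shut). A call has 1 to 20 rows; each row shifts and turns the commanded pose from where the row before left it; what a row does not reach is not made up. A row lasts 1/12 s, in which the tool goes at most 41.7 mm and 7.16 degrees, less where a joint would pass 70% of its speed; a pose out of reach is approached as far as the arm can. A call is refused whole if a number of a shift passes 0.0417 or a number of a turn 7.16, either way. A call with a gripper value outside its range is refused whole. The fingers move at their own pace and stop on an object; FORCE is the grip in N (left out, the last holds). Time passes only in rows, so rows that do not move let the fingers close. It gives the time, the measured TCP pose, the force, the opening and the grip force at its end, in the units of the state.
- manip.get_obs(): the state, without advancing time (a new reading comes with each control period).
- manip.camera(name): name is "scene" or "top"; returns a dict with "frame" (384x512x3 uint8, red, green, blue), "camera_matrix" (3x3 intrinsics, pixels), "eye" and "attitude" of the camera in the world. Camera axes: x right, y up, looking along -z (the intrinsics and any distortion apply to the point x, -y, -z); pixel columns grow to the right and rows downward; lengths in m; the calibration is good to about 2 mm. A picture is of the moment at which its call begins. There is no depth.
- manip.hand_in(): hands the job in; it is judged then, once.
Trained networks look in a picture, given as the dict that the camera call returned (one of the last four; its "shot" number tells which), for a name from the list of things; names that differ only in an ending like _2 or _b are one class to them, and where a whole thing is asked for, a point or a joint stands for the part that bears it (a point fixed in the world has none). Each returns a list of dicts, best first, with "score" (0 to 1); they miss things now and then, are a little off and sometimes report something else, mostly with a low value. They report only what shows in the picture. A call takes as long as a camera call.
- manip.masks_of(picture, name): "region" (384x512 bool, what is visible of it).
- manip.tip_of(picture, name): "at" ([x, y, z] in m, in world coordinates, good to about 4 mm: a listed point, or the origin of a listed thing).
The state is a dict: "clock": time; "joint_pos": joint angles; "joint_velocities": joint speeds; "tau": joint torques, N m; "position": TCP position; "ee_rot": TCP orientation; "ft_force": force on the tool from outside, world axes, zero at the start; "torque": the same for the moment, N m; "grip_width": opening from 0.0 (shut) to 1.0 (fully open); "grasp_force": force on a finger pad.
Only numpy, scipy, OpenCV 4.12 (cv2) and the standard library are available. Lean on these libraries where they do the work, as an engineer would, in place of code of your own. Each camera call takes 0.05 s, during which the arm holds its last target. There are 200 camera calls.

## Working session

There is one attempt and no reset: what is moved stays moved. The work goes in short steps, Python scripts to look and compute and a shell command to move; the robot and the scene stay as the last step left them, time stands still between calls to the robot, and variables do not carry over. Pictures are saved under pics/ and viewed, at most 10 in all, crops included, and the job is handed in when it is done.

```bash
mkdir -p pics; cat > h.py <<'E'
import numpy as np, cv2
from workcell import manip
def save(c,n): cv2.imwrite('pics/'+n,c['frame'][:,:,::-1])
def proj(c,P):
    from scipy.spatial.transform import Rotation as R
    a=np.array(c['attitude']); M=a if a.shape==(3,3) else R.from_quat(a).as_matrix()
    q=(np.atleast_2d(P)-c['eye'])@M; q=q*[1,-1,-1]; u=q@np.array(c['camera_matrix']).T
    return u[:,:2]/u[:,2:]
def ray(c,px,z):
    from scipy.spatial.transform import Rotation as R
    a=np.array(c['attitude']); M=a if a.shape==(3,3) else R.from_quat(a).as_matrix()
    d=np.linalg.inv(c['camera_matrix'])@np.array([px[0],px[1],1.]); d=M@(d*[1,-1,-1])
    return np.array(c['eye'])+d*(z-c['eye'][2])/d[2]
E
python3 - <<'E'
from h import *
for n in ('scene','top'):
    c=manip.camera(n); save(c,n+'0.png'); print(n,[k for k in c],c['eye'],c['attitude'])
    for t in 'dispenser shutter_grip paddle dipper large_1 small_1 scale_pan glaze_jar slip_pot plaque_cutter masking_tape wood_rib'.split():
        print(t,[(np.round(d['at'],3).tolist(),round(d['score'],2)) for d in manip.tip_of(c,t)[:4]])
o=manip.get_obs(); print({k:np.round(v,3).tolist() for k,v in o.items()})
E
```

```text
scene ['frame', 'camera_matrix', 'eye', 'attitude', 'shot'] [0.01175378 0.61698035 1.03904619] [-0.14724807  0.34921944  0.85480699 -0.35449796]
dispenser [([0.605, -0.021, 0.002], 0.62)]
shutter_grip [([0.679, -0.01, 0.321], 0.76), ([0.768, 0.014, 0.292], 0.56)]
paddle [([0.572, -0.027, 0.12], 0.75)]
dipper [([0.531, 0.244, -0.007], 0.55)]
large_1 [([0.745, -0.277, 0.004], 0.57), ([0.787, -0.025, 0.309], 0.5), ([0.753, -0.032, 0.288], 0.42)]
small_1 [([0.765, 0.014, 0.292], 0.48), ([0.742, 0.008, 0.278], 0.37), ([0.789, 0.015, 0.309], 0.37)]
scale_pan [([0.527, -0.32, 0.047], 0.57)]
glaze_jar [([0.682, 0.403, -0.002], 0.74)]
slip_pot [([0.761, 0.272, -0.002], 0.66)]
plaque_cutter [([0.746, -0.281, 0.002], 0.66)]
masking_tape [([0.436, -0.074, -0.001], 0.47)]
wood_rib [([0.426, 0.047, 0.001], 0.46)]
top ['frame', 'camera_matrix', 'eye', 'attitude', 'shot'] [0.40263922 0.04686305 1.24513753] [ 0.06748741 -0.0715238  -0.70288965  0.70446855]
dispenser [([0.606, -0.021, -0.0], 0.83)]
shutter_grip [([0.53, -0.316, 0.05], 0.74), ([0.676, -0.011, 0.32], 0.53)]
paddle [([0.575, -0.026, 0.12
[... 327 characters left out ...]
, 0.26], 0.39)]
scale_pan [([0.528, -0.317, 0.052], 0.86)]
glaze_jar [([0.679, 0.407, -0.001], 0.6), ([0.751, -0.027, 0.292], 0.17)]
slip_pot [([0.758, 0.276, 0.001], 0.55)]
plaque_cutter [([0.742, -0.282, -0.002], 0.55)]
masking_tape [([0.434, -0.071, -0.001], 0.68)]
wood_rib [([0.428, 0.048, 0.001], 0.7)]
{'clock': 1.3, 'joint_pos': [-1.294, 0.332, -0.065, 1.46, 0.022, 1.35, -0.088], 'joint_velocities': [-0.001, 0.0, -0.001, 0.0, 0.0, -0.001, -0.001], 'tau': [0.001, -62.523, 0.05, -39.183, 0.017, 0.002, -0.0], 'position': [0.185, 0.597, 0.231], 'ee_rot': [0.149, 0.989, 0.0, 0.0], 'ft_force': [0.806, 0.572, -0.301], 'torque': [-0.022, -0.015, 0.034], 'grasp_force': 0.0, 'grip_width': 1.003}
```

View pics/scene0.png

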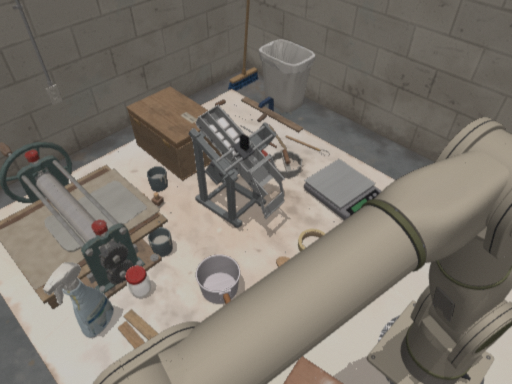

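View pics/top0.png

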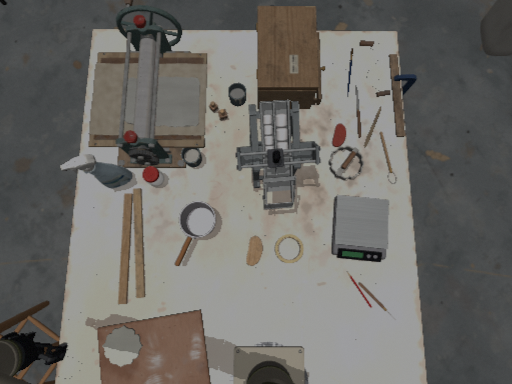

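```bash
cat > fit.py <<'E'
from h import *
from scipy.optimize import least_squares
c=manip.camera('top')
def T(p,l):
    l=np.atleast_2d(np.array(l,float)); s,k=np.sin(p[2]),np.cos(p[2])
    return np.c_[p[0]+k*l[:,0]-s*l[:,1],p[1]+s*l[:,0]+k*l[:,1],l[:,2]]
obs=[((0,0,0),(.605,-.021)),((0,0,0),(.606,-.021)),((.073,0,0),(.679,-.01)),((.073,0,0),(.676,-.011)),((-.035,-.004,0),(.572,-.027)),((-.035,-.004,0),(.575,-.026))]
lane=[(-.0185,(.784,-.028)),(-.0185,(.722,-.035)),(-.0185,(.752,-.027)),(.017,(.737,.006)),(.017,(.794,.009)),(.017,(.762,.013)),(.017,(.716,.010))]
def res(p):
    r=[]
    for l,w in obs: r+=list((T(p,l)[0,:2]-w))
    for y,w in lane:
        d=np.array(w)-p[:2]; r.append(-np.sin(p[2])*d[0]+np.cos(p[2])*d[1]-y)
    return np.array(r)*1e3
f=least_squares(res,[.605,-.02,.07]); p=f.x; print(p,np.degrees(p[2]),np.round(f.fun,1))
x0,y0,x1,y1=225,90,335,220;S=4.6
im=cv2.resize(c['frame'][y0:y1,x0:x1,::-1],None,fx=S,fy=S,interpolation=cv2.INTER_CUBIC)
def L(a,b,col):
    q=(proj(c,T(p,[a,b]))-[x0-.5,y0-.5])*S; cv2.line(im,tuple(map(int,q[0])),tuple(map(int,q[1])),col,1)
t=np.tan(np.pi/6)
for y in(-.039,0,.034): L((-.02,y,.185+.036-.02*t),(.2,y,.185+.036+.2*t),(0,0,255))
L((-.035,-.052,.136),(-.035,.044,.136),(255,0,0))
L((.073,-.121,.304),(.073,.113,.304),(0,255,0))
L((.06,0,.335),(.086,0,.335),(0,255,255))
cv2.imwrite('pics/fit.png',im)
m=manip.masks_of(c,'dipper')[0]; print(m['score']); ys,xs=np.nonzero(m['region']); print(xs.min(),xs.max(),ys.min(),ys.max())
hsv=cv2.cvtColor(c['frame'],cv2.COLOR_RGB2HSV)
b=np.zeros(hsv.shape[:2],bool); b[238:268,172:196]=1
h=b&(hsv[...,1]>100); ys,xs=np.nonzero(h); pts=np.c_[xs,ys].astype(np.float32)
print(len(pts)); vx,vy,mx,my=cv2.fitLine(pts,cv2.DIST_L2,0,.01,.01).ravel()
tt=((pts-[mx,my])@[vx,vy]); 
for e in(tt.min(),0,tt.max()): print(ray(c,(mx+vx*e,my+vy*e),.072).round(4))
rim=(m['region']); 
print('base',proj(c,[[0,0,0],[.185,.597,.3],[.531,.2435,.08]]))
E
python3 fit.py
```

```text
[ 0.60614423 -0.01949337  0.07340652] 4.205883636852097 [ 1.1  1.5  0.1  1.5 -0.1 -4.1  2.9 -3.1 -0.5  1.  -3.5 -0.  -3.  -5.5
  0.3 -1.2 -2.4  4.   4.4]
0.78
175 215 201 265
129
[0.3783 0.3032 0.072 ]
[0.4226 0.2838 0.072 ]
[0.4663 0.2647 0.072 ]
base [[268.73751888 382.85293193]
 [ 36.4926156  344.90590748]
 [196.00356306 218.04117977]]
```

View pics/fit.png

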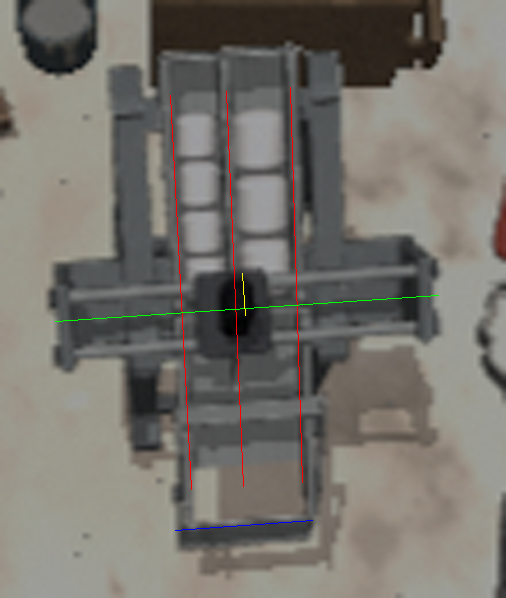

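The images show the dipper at top-view px (198,221) with its handle end at (180,264), the shutter grip at (276,157) and the scale at (361,225). The dispenser overlay fits to within 2–3 mm, yaw 4.2°. I'll go to the shutter grip now.

```bash
python3 -m jog '{"offset":[[0,0,0.04],[0,0,0.04],[0,0,0.04],[0,0,0.04],[0.0247,-0.0305,0],[0.0247,-0.0305,0],[0.0247,-0.0305,0],[0.0247,-0.0305,0],[0.0247,-0.0305,0],[0.0247,-0.0305,0],[0.0247,-0.0305,0],[0.0247,-0.0305,0],[0.0247,-0.0305,0],[0.0247,-0.0305,0],[0.0247,-0.0305,0],[0.0247,-0.0305,0],[0.0247,-0.0305,0],[0.0247,-0.0305,0],[0.0247,-0.0305,0],[0.0247,-0.0305,0]],"yaw":[0,0,0,0,7.1,7.1,7.1,0,0,0,0,0,0,0,0,0,0,0,0,0],"jaw":[0,0,0,0,0,0,0,0,0,0,0,0,0,0,0,0,0,0,0,0]}'
```

```text
clock: 3.07
position: [0.5804, 0.1079, 0.3917]
ee_rot: [-0.035, 0.999, 0.0, 0.0]
ft_force: [0.3, 0.6, 0.5]
grip_width: 1.002
grasp_force: 0.0
```

```bash
python3 -m jog '{"offset":[[0.0246,-0.03,0],[0.0246,-0.03,0],[0.0246,-0.03,0],[0.0246,-0.03,0],[0,0,0],[0,0,-0.027],[0,0,-0.027],[0,0,-0.027],[0,0,0],[0,0,0],[0,0,0],[0,0,0],[0,0,0],[0,0,0],[0,0,0],[0,0,0]],"yaw":[0,0,0,0,0,0,0,0,0,0,0,0,0,0,0,0],"jaw":[0,0,0,0,0,0,0,0,0,1,1,1,1,1,1,1]}' 30
```

```text
clock: 4.4
position: [0.6782, -0.0105, 0.3114]
ee_rot: [-0.035, 0.999, 0.0, 0.001]
ft_force: [-0.6, 0.4, 5.6]
grip_width: 0.204
grasp_force: 30.3
```

```bash
python3 -m jog '{"offset":[[-0.0007,0.01,0],[-0.0007,0.01,0],[-0.0007,0.01,0],[-0.0007,0.008,0],[0,0.003,0],[0,0,0]],"yaw":[0,0,0,0,0,0],"jaw":[1,1,1,1,1,1]}'; python3 -m jog '{"offset":[[0,0.003,0],[0,0,0],[0,0,0]],"yaw":[0,0,0],"jaw":[1,1,1]}'
```

```text
clock: 4.9
position: [0.6748, 0.0293, 0.3114]
ee_rot: [-0.035, 0.999, -0.001, 0.0]
ft_force: [-4.8, -5.4, 6.8]
grip_width: 0.204
grasp_force: 31.3
clock: 5.15
position: [0.6748, 0.0294, 0.3114]
ee_rot: [-0.033, 0.999, -0.002, 0.0]
ft_force: [-3.8, -11.9, 7.3]
grip_width: 0.207
grasp_force: 32.4
```

```bash
python3 -m jog '{"offset":[[0,-0.003,0],[0,0,0],[0,0,0],[0,0,0.03],[0,0,0.03],[0,0,0.03],[-0.028,0.0295,0],[-0.028,0.0295,0],[-0.028,0.0295,0],[-0.028,0.0295,0],[-0.022,0.023,-0.025],[-0.022,0.023,-0.025],[-0.022,0.023,-0.025],[-0.022,0.023,-0.025],[-0.02,0.021,-0.025],[-0.02,0.021,-0.025],[0,0,-0.03],[0,0,0]],"yaw":[0,0,0,0,0,0,-6.75,-6.75,-6.75,-6.75,0,0,0,0,0,0,0,0],"jaw":[0,0,0,0,0,0,0,0,0,0,0,0,0,0,0,0,0,0]}'
python3 - <<'E'
from h import *
for n in('top','scene'):
    c=manip.camera(n)
    for t in 'large_1 small_1 shutter_grip paddle dipper'.split():
        print(n,t,[(np.round(d['at'],3).tolist(),round(d['score'],2)) for d in manip.tip_of(c,t)[:6]])
    x0,y0,x1,y1=(160,90,340,280) if n=='top' else (150,90,300,320)
    save({'frame':cv2.resize(c['frame'][y0:y1,x0:x1],None,fx=2.5,fy=2.5,interpolation=cv2.INTER_CUBIC)},n+'1.png')
E
python3 -c "
import cv2,numpy as np
a=cv2.imread('pics/top1.png');b=cv2.imread('pics/scene1.png');h=575
b=b[:h];a=cv2.copyMakeBorder(a,0,h-a.shape[0],0,0,0) 
o=np.hstack([a,b]);o=o[:, :];o=cv2.resize(o,(790,int(o.shape[0]*790/o.shape[1])));cv2.imwrite('pics/c1.png',o)"
```

```text
clock: 6.65
position: [0.4334, 0.2808, 0.2152]
ee_rot: [0.193, 0.981, -0.003, -0.003]
ft_force: [0.3, -0.9, -1.3]
grip_width: 0.999
grasp_force: 0.0
top large_1 [([0.667, -0.039, 0.235], 0.55), ([0.731, -0.033, 0.277], 0.53), ([0.693, -0.032, 0.258], 0.52)]
top small_1 [([0.712, 0.008, 0.261], 0.63), ([0.794, 0.009, 0.31], 0.63), ([0.764, 0.012, 0.291], 0.56), ([0.738, 0.006, 0.276], 0.46)]
top shutter_grip [([0.676, 0.028, 0.319], 0.89), ([0.576, -0.029, 0.118], 0.7), ([0.435, -0.069, 0.002], 0.18), ([0.695, -0.033, 0.261], 0.16)]
top paddle [([0.571, -0.028, 0.118], 0.59)]
top dipper [([0.527, 0.241, 0.003], 0.9)]
scene large_1 []
scene small_1 []
scene shutter_grip []
scene paddle [([0.572, -0.028, 0.12], 0.73)]
scene dipper [([0.532, 0.244, -0.005], 0.56)]
```

View pics/c1.png

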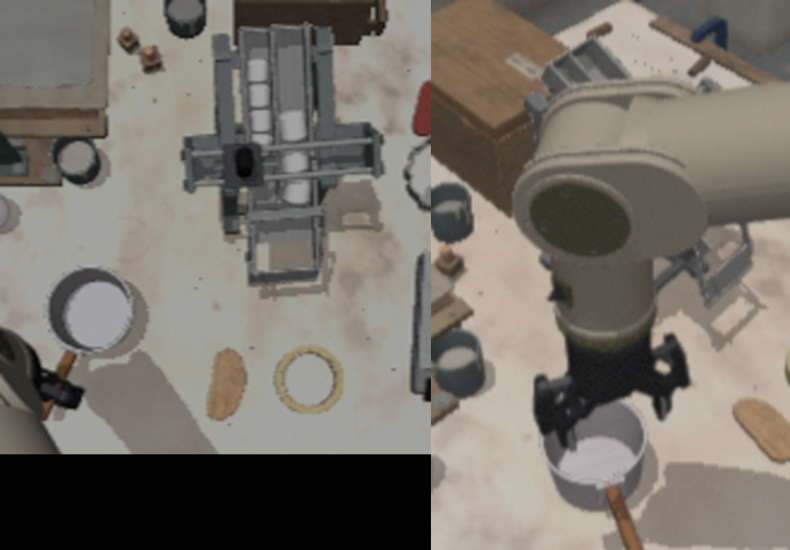

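The top view shows the shutter grip at the left stop. The three large cylinders wait at the gate, the small ones are held, and the hand is above the handle. I'll grasp the dipper next.

```bash
python3 -m jog '{"offset":[[0,0,-0.035],[0,0,-0.035],[0,0,-0.035],[0,0,-0.035],[0,0,-0.034],[0,0,0],[0,0,0],[0,0,0],[0,0,0],[0,0,0],[0,0,0],[0,0,0],[0,0,0],[0,0,0]],"yaw":[0,0,0,0,0,0,0,0,0,0,0,0,0,0],"jaw":[0,0,0,0,0,0,1,1,1,1,1,1,1,1]}' 110
```

```text
clock: 8.42
position: [0.4377, 0.2808, 0.0476]
ee_rot: [0.195, 0.981, 0.001, 0.0]
ft_force: [-2.9, -1.9, 8.7]
grip_width: 0.165
grasp_force: 107.2
```

```bash
python3 -m jog '{"offset":[[0,0,0.01],[0,0,0.02],[0,0,0.03],[0,0,0.03],[0,0,0.02],[0,0,0],[0,0,0],[0,0,0]],"yaw":[0,0,0,0,0,0,0,0],"jaw":[1,1,1,1,1,1,1,1]}'
python3 - <<'E'
from h import *
for n in('top','scene'):
    c=manip.camera(n)
    print(n,[(np.round(d['at'],3).tolist(),round(d['score'],2)) for d in manip.tip_of(c,'dipper')[:6]])
    x0,y0,x1,y1=(140,150,300,290) if n=='top' else (150,180,310,320)
    save({'frame':cv2.resize(c['frame'][y0:y1,x0:x1],None,fx=2.5,fy=2.5,interpolation=cv2.INTER_CUBIC)},n+'2.png')
a=np.hstack([cv2.imread('pics/top2.png'),cv2.imread('pics/scene2.png')]);cv2.imwrite('pics/c2.png',a)
E
```

```text
clock: 9.08
position: [0.4366, 0.28, 0.1556]
ee_rot: [0.195, 0.981, -0.0, -0.0]
ft_force: [0.6, -0.1, -2.6]
grip_width: 0.161
grasp_force: 107.6
top [([0.531, 0.24, 0.111], 0.73), ([0.572, -0.027, 0.12], 0.56)]
scene [([0.528, 0.241, 0.099], 0.71)]
```

View pics/c2.png

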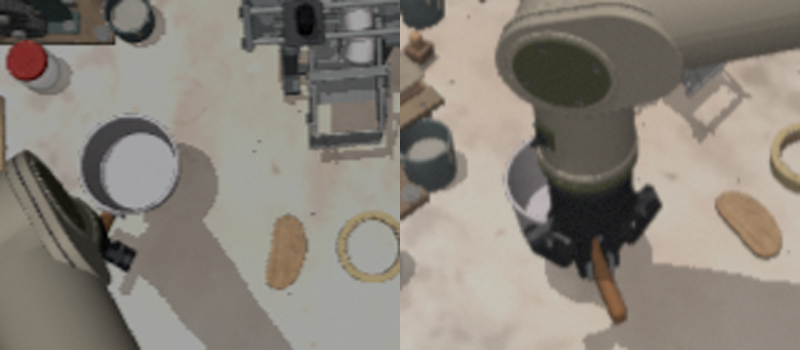

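```bash
python3 -m jog '{"offset":[[-0.004,-0.02,-0.0043],[-0.004,-0.02,-0.0043],[-0.004,-0.02,-0.0043],[-0.004,-0.02,-0.0043],[-0.004,-0.02,-0.0043],[-0.004,-0.02,-0.0043],[-0.004,-0.02,-0.0043],[-0.004,-0.02,-0.0043],[-0.004,-0.02,-0.0043],[-0.004,-0.02,-0.0043],[0,0,0],[0,0,0]],"yaw":[4.5,4.5,4.5,4.5,4.5,4.3,0,0,0,0,0,0],"jaw":[1,1,1,1,1,1,1,1,1,1,1,1]}'
python3 - <<'E'
from h import *
for n in('top','scene'):
    c=manip.camera(n)
    print(n,[(np.round(d['at'],3).tolist(),round(d['score'],2)) for d in manip.tip_of(c,'dipper')[:6]])
E
```

```text
clock: 10.28
position: [0.3968, 0.0796, 0.1129]
ee_rot: [-0.037, 0.999, -0.0, -0.001]
ft_force: [0.5, 0.4, -2.6]
grip_width: 0.162
grasp_force: 107.7
top [([0.498, 0.086, 0.067], 0.86)]
scene [([0.498, 0.091, 0.06], 0.71)]
```

```bash
python3 -m jog '{"offset":[[-0.001,-0.018,0],[-0.001,-0.018,0],[-0.001,-0.018,0],[-0.001,-0.018,0],[0,-0.018,0],[0,-0.018,0],[0,-0.018,0],[0,0,0],[0,0,0]],"yaw":[0,0,0,0,0,0,0,0,0],"jaw":[1,1,1,1,1,1,1,1,1]}'
python3 - <<'E'
from h import *
c=manip.camera('top'); save({'frame':cv2.resize(c['frame'][100:290,190:360],None,fx=3,fy=3,interpolation=cv2.INTER_CUBIC)},'t3.png')
for t in('dipper','paddle'): print([(np.round(d['at'],3).tolist(),round(d['score'],2)) for d in manip.tip_of(c,t)[:6]])
E
```

```text
clock: 11.23
position: [0.3935, -0.0457, 0.1135]
ee_rot: [-0.037, 0.999, 0.0, 0.0]
ft_force: [-0.0, 0.0, -2.1]
grip_width: 0.165
grasp_force: 107.8
[([0.681, 0.404, 0.002], 0.73), ([0.494, -0.039, 0.068], 0.62)]
[([0.575, -0.027, 0.121], 0.91)]
```

View pics/t3.png

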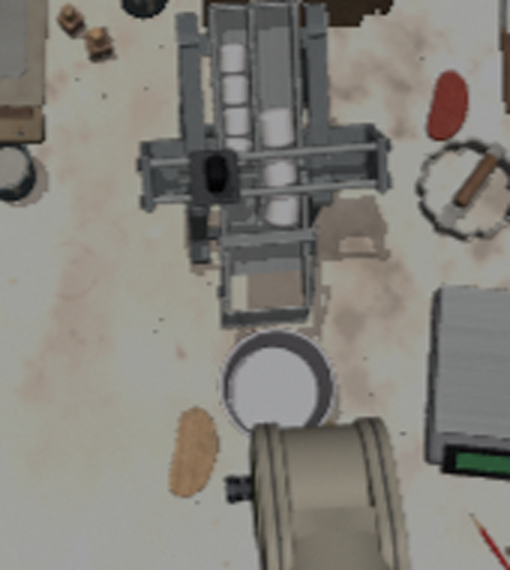

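The dipper at px (277,385) in this crop is just short of the paddle (y ≈ 320) and lined up with the large lane. I'll push the paddle now.

```bash
python3 -m jog '{"offset":[[0.008,0.0006,0],[0.01,0.0007,0],[0.01,0.0007,0],[0.01,0.0007,0],[0.01,0.0007,0],[0.008,0.0006,0],[0,0,0],[0,0,0],[0,0,0],[0,0,0],[0,0,0],[0,0,0]],"yaw":[0,0,0,0,0,0,0,0,0,0,0,0],"jaw":[1,1,1,1,1,1,1,1,1,1,1,1]}'
python3 - <<'E'
from h import *
c=manip.camera('top'); a=cv2.resize(c['frame'][100:290,190:360],None,fx=3,fy=3,interpolation=cv2.INTER_CUBIC)
save({'frame':a},'t4.png')
for t in('dipper','large_1','small_1'): print([(np.round(d['at'],3).tolist(),round(d['score'],2)) for d in manip.tip_of(c,t)[:6]])
E
```

```text
clock: 12.38
position: [0.4485, -0.0416, 0.1131]
ee_rot: [-0.038, 0.999, 0.0, -0.0]
ft_force: [-2.3, -0.2, -4.0]
grip_width: 0.162
grasp_force: 111.4
[([0.547, -0.037, 0.064], 0.85)]
[([0.537, -0.03, 0.113], 0.56), ([0.534, -0.058, 0.089], 0.49), ([0.53, -0.018, 0.084], 0.37)]
[([0.736, 0.004, 0.276], 0.6), ([0.796, 0.011, 0.309], 0.54), ([0.763, 0.016, 0.295], 0.5), ([0.712, 0.008, 0.261], 0.38)]
```

View pics/t4.png

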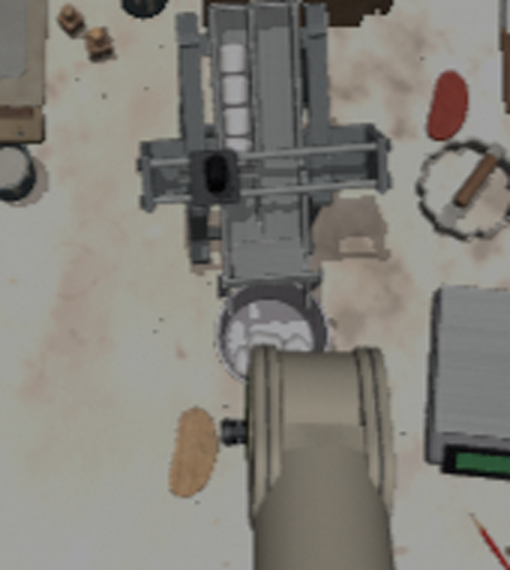

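All three large cylinders lie in the dipper (crop px 265,335), the right lane is empty and the four small ones are still held. I'll back off and let the gate shut.

```bash
python3 -m jog '{"offset":[[0,0,0],[0,0,0],[-0.006,-0.0004,0],[-0.008,-0.0006,0],[-0.008,-0.0006,0],[-0.008,-0.0006,0],[-0.008,-0.0006,0],[-0.008,-0.0006,0],[-0.008,-0.0006,0],[-0.005,-0.0003,0],[0,0,0],[0,-0.01,0.003],[0,-0.015,0.005],[0,-0.02,0.006],[0,-0.02,0.006],[0,-0.02,0.005],[0,-0.02,0.005],[0,-0.01,0],[0,0,0]],"yaw":[0,0,0,0,0,0,0,0,0,0,0,0,0,0,0,0,0,0,0],"jaw":[1,1,1,1,1,1,1,1,1,1,1,1,1,1,1,1,1,1,1]}'
python3 - <<'E'
from h import *
for n in('top','scene'):
    c=manip.camera(n)
    for t in('dipper','large_1','paddle','scale_pan'): print(n,t,[(np.round(d['at'],3).tolist(),round(d['score'],2)) for d in manip.tip_of(c,t)[:3]])
E
```

```text
clock: 14.17
position: [0.3905, -0.164, 0.1441]
ee_rot: [-0.036, 0.999, -0.001, 0.001]
ft_force: [-0.6, 0.3, -3.7]
grip_width: 0.16
grasp_force: 111.5
top dipper [([0.488, -0.16, 0.098], 0.6)]
top large_1 [([0.476, -0.141, 0.116], 0.69), ([0.516, -0.152, 0.119], 0.62), ([0.478, -0.182, 0.122], 0.61)]
top paddle [([0.57, -0.028, 0.12], 0.75), ([0.48, -0.181, 0.116], 0.41)]
top scale_pan [([0.529, -0.318, 0.05], 0.86), ([0.713, 0.012, 0.258], 0.66), ([0.573, -0.03, 0.116], 0.65)]
scene dipper [([0.682, 0.406, -0.004], 0.67), ([0.49, -0.151, 0.092], 0.57)]
scene large_1 [([0.478, -0.181, 0.117], 0.66), ([0.517, -0.145, 0.113], 0.57)]
scene paddle [([0.572, -0.029, 0.119], 0.89)]
scene scale_pan [([0.527, -0.32, 0.045], 0.73)]
```

```bash
python3 -m jog '{"offset":[[0.0042,-0.009,0],[0.0042,-0.018,0],[0.0042,-0.018,0],[0.0042,-0.018,0],[0.0042,-0.018,0],[0.0042,-0.018,0],[0.0042,-0.018,0],[0.0042,-0.018,0],[0.004,-0.018,0],[0,-0.009,0],[0,0,-0.015],[0,0,-0.015],[0,0,0],[0,0,0]],"yaw":[0,0,0,0,0,0,0,0,0,0,0,0,0,0],"jaw":[1,1,1,1,1,1,1,1,1,1,1,1,1,1]}'
python3 - <<'E'
from h import *
for n in('top','scene'):
    c=manip.camera(n)
    for t in('dipper','scale_pan'): print(n,t,[(np.round(d['at'],3).tolist(),round(d['score'],2)) for d in manip.tip_of(c,t)[:3]])
    save({'frame':cv2.resize(c['frame'][150:270,300:420] if n=='top' else c['frame'][130:250,260:400],(480,480) if n=='top' else (560,480))[:, :400]},n+'5.png')
cv2.imwrite('pics/c5.png',np.hstack([cv2.imread('pics/top5.png'),cv2.imread('pics/scene5.png')]))
E
```

```text
clock: 15.83
position: [0.4273, -0.3223, 0.113]
ee_rot: [-0.038, 0.999, 0.0, -0.001]
ft_force: [-0.3, -0.0, -4.3]
grip_width: 0.16
grasp_force: 111.5
top dipper [([0.529, -0.32, 0.067], 0.68), ([0.531, -0.315, 0.052], 0.68)]
top scale_pan [([0.529, -0.317, 0.051], 0.94)]
scene dipper [([0.53, -0.31, 0.064], 0.66)]
scene scale_pan [([0.527, -0.32, 0.047], 0.91), ([0.521, -0.347, 0.087], 0.68)]
```

View pics/c5.png

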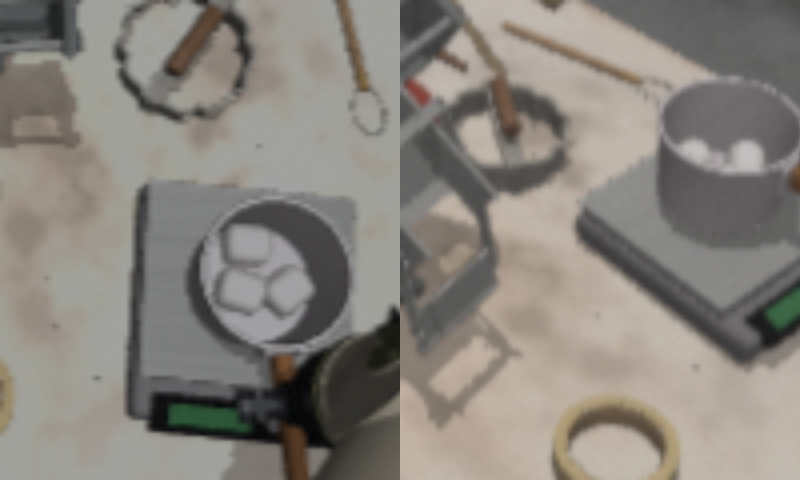

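The dipper hovers level over the middle of the pan with all three cylinders inside (crop px 260,275). I'll lower it.

```bash
python3 -m jog '{"offset":[[0,0,-0.004],[0,0,-0.004],[0,0,-0.003],[0,0,-0.002],[0,0,-0.001],[0,0,0],[0,0,0]],"yaw":[0,0,0,0,0,0,0],"jaw":[1,1,1,1,1,1,1]}';python3 -m jog '{"offset":[[0,0,-0.001],[0,0,-0.001],[0,0,0]],"yaw":[0,0,0],"jaw":[1,1,1]}'
```

```text
clock: 16.72
position: [0.4278, -0.3229, 0.0994]
ee_rot: [-0.038, 0.999, 0.0, -0.0]
ft_force: [-0.1, 0.1, -4.7]
grip_width: 0.169
grasp_force: 111.5
clock: 16.97
position: [0.4279, -0.3231, 0.0979]
ee_rot: [-0.038, 0.999, 0.0, 0.0]
ft_force: [-3.2, -0.1, 2.5]
grip_width: 0.165
grasp_force: 112.4
```

```bash
python3 -m jog '{"offset":[[0,0,0],[0,0,0],[0,0,0],[0,0,0],[0,0,0],[0,0,0],[0,0,0.02],[0,0,0.03],[0,0,0.04],[0,0,0.04],[0,0,0.04],[0,0,0],[0,0,0],[0,0,0]],"yaw":[0,0,0,0,0,0,0,0,0,0,0,0,0,0],"jaw":[0.75,0.5,0,0,0,0,0,0,0,0,0,0,0,0]}'
python3 - <<'E'
from h import *
for n in('top','scene'):
    c=manip.camera(n)
    for t in('dipper','scale_pan','large_1','small_1','shutter_grip','paddle'): print(n,t,[(np.round(d['at'],3).tolist(),round(d['score'],2)) for d in manip.tip_of(c,t)[:4]])
    save(c,n+'6.png')
cv2.imwrite('pics/c6.png',cv2.resize(np.hstack([cv2.imread('pics/top6.png')[90:290,220:420],cv2.imread('pics/scene6.png')[60:260,180:380]]),(800,400)))
E
```

```text
clock: 18.13
position: [0.4278, -0.3226, 0.267]
ee_rot: [-0.038, 0.999, 0.0, 0.0]
ft_force: [0.3, -0.6, -0.3]
grip_width: 1.002
grasp_force: 0.0
top dipper [([0.529, -0.318, 0.053], 0.78)]
top scale_pan [([0.529, -0.32, 0.05], 0.97)]
top large_1 [([0.559, -0.311, 0.069], 0.61), ([0.528, -0.317, 0.05], 0.53), ([0.519, -0.34, 0.076], 0.45), ([0.525, -0.302, 0.07], 0.44)]
top small_1 [([0.794, 0.007, 0.309], 0.53), ([0.736, 0.006, 0.272], 0.48), ([0.765, 0.012, 0.294], 0.46), ([0.712, 0.008, 0.264], 0.4)]
top shutter_grip [([0.672, 0.031, 0.317], 0.79)]
top paddle [([0.572, -0.028, 0.122], 0.64), ([0.682, 0.405, -0.002], 0.32)]
scene dipper [([0.531, -0.314, 0.044], 0.56)]
scene scale_pan [([0.529, -0.318, 0.047], 0.96), ([0.688, 0.403, -0.004], 0.21)]
scene large_1 [([0.559, -0.309, 0.07], 0.58), ([0.522, -0.342, 0.074], 0.43), ([0.767, 0.014, 0.295], 0.41)]
scene small_1 [([0.743, 0.007, 0.276], 0.61), ([0.79, 0.015, 0.309], 0.58), ([0.766, 0.015, 0.293], 0.39)]
scene shutter_grip [([0.674, 0.028, 0.321], 0.77)]
scene paddle [([0.574, -0.031, 0.122], 0.73), ([0.763, 0.276, -0.003], 0.33)]
```

View pics/c6.png

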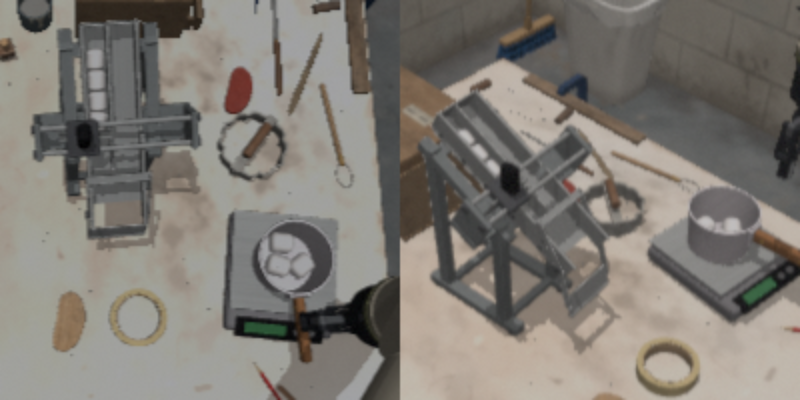

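The dipper stands upright on the pan (px 292,258) with three cylinders in it. The gate is shut, the shutter is at its left stop and the hand is clear.

```bash
python3 -c "
from workcell import manip
print(manip.hand_in())"
```

```text
the job is handed in; nothing more can be done
None
```

I handed the job in at about 18 s of the 58 s allowed (no verdict came back): the three large cylinders are in the dipper, which stands upright on the middle of the scale pan; the shutter is on its left stop, the gate is shut, the four small cylinders are still behind the shutter, and I saw nothing on the table or out of place.

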